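# Line up the mixing-bench paint tins

## Robot

A 6-joint arm with a two-finger parallel gripper is mounted at the origin on the work surface. World frame = base frame: x ahead of the robot, y to its left, z up, the work surface at z = 0. Lengths are in m, angles in degrees, forces in N, time in s.
With the tool pointing down it reaches from about 0.425 to 0.95 m from the base axis. Payload 14.7 kg.
Tool frame: the origin (TCP) lies midway between the tips of the shut fingers; the grasp point (between the pads) lies bot.pinch_z behind it (bot.pinch_z is the distance from the TCP to the grasp point, in m); z points along the fingers, y is the line along which they close (so a half turn about z gives the same grasp; the last joint's range is limited). The gripper opens to 85 mm and grips with 20 to 120 N. Pads are 22 mm wide; open, the fingers measure 114 mm over their backs; the gripper's body (76 mm by 85 mm) begins 54 mm behind the grasp point. The pads swing forward as they close: fully open they stand 13 mm farther back than shut.
Start: joints at [62.762, 27.513, 91.461, -0, 61.026, -2.67], TCP at [0.27, 0.591, 0.231] pointing down, gripper open.
Joint ranges: [-157.49, 157.49], [-46.99, 117.5], [13.45, 153.17], [-89.5, 269.5], [5.16, 153.95], [-167.48, 167.48]. Speed limits (degrees/s): [108.29, 108.29, 136.94, 172.46, 172.46, 172.46].

## Interface

Orientations are given as a 3x3 rotation matrix whose columns are the frame's x, y, z axes.
In Python, from workcell import bot, eyes gives the robot as it stands.
- The arm moves only by the shell command python3 -m inch 'ROWS' [OPENING] [FORCE]. ROWS is JSON, a list of rows, each a list of 6 numbers: the shift along the world's x, y, z scaled (see below), then the turn, a rotation vector about the world's x, y, z scaled (see below). In form: [[tx, ty, tz, ax, ay, az], ...]. A call has exactly 5 rows; each row shifts and turns the commanded pose from where the row before left it; what a row does not reach is not made up. The controller multiplies each number of a shift by 3 cm and each number of a turn by 0.15 rad. A row lasts 1/8 s, in which the tool goes at most 62.5 mm and 10.7 degrees, less where a joint would pass 70% of its speed; a pose out of reach is approached as far as the arm can. A call with a number of a shift or a turn outside -1 to 1 is refused whole. A call with a gripper value outside its range is refused whole. OPENING is the opening, from 0 (shut) to 1 (fully open), set as the call begins (- or left out, the last holds). The fingers move at their own pace and stop on an object; FORCE is the grip in N (left out, the last holds). Time passes only in rows, so rows that do not move let the fingers close, or fill a call up. It gives the time, the measured TCP pose, the force, the opening and the grip force at its end, in the units of the state.
- bot.read_state(): the state, without advancing time (a new reading comes with each control period).
- eyes.capture(name): name is "scene" or "top"; returns the picture (480x640x3 uint8, blue, green, red); there is no depth.
- eyes.camera_model(name): a dict with "K" (3x3 intrinsics, pixels), "rvec" (rotation vector, rad) and "tvec" (3), from world to camera coordinates, as OpenCV has them. Camera axes: x right, y down, z forward; pixel columns grow to the right and rows downward; lengths in m; the calibration is good to about 2 mm. A picture is of the moment at which its call begins. camera_model takes no time and is no camera call.
- bot.finish_job(): hands the job in; it is judged then, once.
The state is a dict: "time": time; "qpos": joint angles; "qvel": joint speeds; "effort": joint torques, N m; "position": TCP position; "ee_rot": TCP orientation; "force": force on the tool from outside, world axes, zero at the start; "torque": the same for the moment, N m; "width": finger opening in m; "grip_force": force on a finger pad.
Only numpy, scipy, OpenCV 4.12 (cv2) and the standard library are available. Lean on these libraries where they do the work, as an engineer would, in place of code of your own. Each camera call takes 0.05 s, during which the arm holds its last target. There are 200 camera calls.

## Task

Tidy the row of small paint tins on the mixing bench: push the orange tin and the green tin along the bench with the fingers until each stands against the front of the metal rail, centred in front of the label of its own colour. The tins must stay upright and slide on the bench, never lifted; leave the blue tin, the large can and the yellow cup where they stand.

Things in the scene. Friction and masses are not known exactly. Their poses are not given: they have to be found in the camera images.
- rail: straight aluminium parking rail fixed on the bench, 40 mm deep (x), 360 mm long (y), 30 mm high. Origin: centre of its underside; x points across it, away from the tins and the robot, y along it. The tins park against its front face, at x = -20 mm.
- label_green: green label plate, 32 by 50 mm, fixed flat on the rail's top (labels 110 mm apart, order varies). Origin: at bench height (z = 0) below the label's centre, mid-depth of the rail. x points across the rail, away from the tins; y along it. A tin touching the rail and centred on the label has its origin at x = -52 mm, y = 0 in this frame.
- label_orange: orange label plate, 32 by 50 mm, fixed flat on the rail's top (labels 110 mm apart, order varies). Origin: at bench height (z = 0) below the label's centre, mid-depth of the rail. x points across the rail, away from the tins; y along it. A tin touching the rail and centred on the label has its origin at x = -52 mm, y = 0 in this frame.
- label_blue: blue label plate, 32 by 50 mm, fixed flat on the rail's top (labels 110 mm apart, order varies). Origin: at bench height (z = 0) below the label's centre, mid-depth of the rail. x points across the rail, away from the tins; y along it. A tin touching the rail and centred on the label has its origin at x = -52 mm, y = 0 in this frame.
- tin_green: small green paint tin, steel cylinder 64 mm across, 58 mm high, 0.14 to 0.28 kg, green lid and green band on white; loose on the bench; starts 140 to 165 mm out from its parked line, anywhere along the rail, nearer the robot than the other tins. Origin: centre of its underside (on the bench); z up. Slides when pushed low; may tip if pushed high.
- tin_orange: small orange paint tin, steel cylinder 64 mm across, 58 mm high, 0.14 to 0.28 kg, orange lid and orange band on white; loose on the bench; starts in front of its own label but 25 to 45 mm short of the rail. Origin: centre of its underside (on the bench); z up. Slides when pushed low; may tip if pushed high.
- tin_blue: small blue paint tin, steel cylinder 64 mm across, 58 mm high, 0.14 to 0.28 kg, blue lid and blue band on white; loose on the bench; already parked against the rail at its own label; not to be moved. Origin: centre of its underside (on the bench); z up. Slides when pushed low; may tip if pushed high.
- can: large white and grey paint can, 100 mm in diameter, 125 mm high, black lid, standing off to the robot's right; not to be moved. Origin: centre of its underside.
- cup: empty yellow plastic mixing cup, 84 mm across the rim, 90 mm high, standing off to the robot's left; not to be moved. Origin: centre of its underside.
Things that resemble listed ones, but are neither listed nor needed, are in the scene too. What is shaped like the tin_orange but pink is not meant. What is shaped like the tin_green but red is not meant.

How it is judged:
By the outcome, as a careful person would: the job done as asked, in the order asked, and still so for the second after the job is handed in, with the robot touching nothing.
It also fails if it takes over 67 s, if anything falls off the work surface, if the arm or the gripper's body presses on something with over 40 N, if the wrist force passes 120 N, or if a joint passes its speed limit or range.

## Working session

There is one attempt and no reset: what is moved stays moved. The work goes in short steps, Python scripts to look and compute and a shell command to move; the robot and the scene stay as the last step left them, time stands still between calls to the robot, and variables do not carry over. Pictures are saved under pics/ and viewed, at most 10 in all, crops included, and the job is handed in when it is done.

```bash
mkdir -p pics; ls; python3 - <<'E'
from workcell import bot,eyes
import cv2
for n in("top","scene"):
    cv2.imwrite(f"pics/{n}0.png",eyes.capture(n)); m=eyes.camera_model(n); print(n,m)
print(bot.read_state(),bot.pinch_z)
E
```

```text
pics
top {'K': array([[596.10409992,   0.        , 316.92604302],
       [  0.        , 596.10409992, 231.58719513],
       [  0.        ,   0.        ,   1.        ]]), 'rvec': array([ 2.16710744, -2.21369838,  0.09632941]), 'tvec': array([0.01362393, 0.62358976, 1.16497944])}
scene {'K': array([[481.04497981,   0.        , 320.31271004],
       [  0.        , 481.04497981, 239.14824079],
       [  0.        ,   0.        ,   1.        ]]), 'rvec': array([ 0.64098977,  2.61305941, -1.15930186]), 'tvec': array([ 0.5328672 , -0.15269895,  1.21498638])}
{'time': 0.1, 'qpos': array([ 6.27634368e+01,  2.75448716e+01,  9.14896414e+01,  3.59055562e-04,
        6.10263345e+01, -2.66907501e+00]), 'qvel': array([-0.00916994, -0.12682941, -0.16122231, -0.0555005 , -0.06200782,
       -0.02286969]), 'effort': array([ 8.22992183e-05, -9.52252078e+01, -4.31042111e+01,  3.07630239e-05,
        5.25316180e-03,  1.18157604e-04]), 'position': array([0.27005086, 0.5908484 , 0.23075556]), 'ee_rot': array([[-9.09470900e-01,  4.15767293e-01, -4.90910026e-04],
       [ 4.15767579e-01,  9.09470414e-01, -9.41731099e-04],
       [ 5.49271545e-05, -1.06058150e-03, -9.99999436e-01]]), 'force': array([-0.49287179, -0.27205974, -0.51937249]), 'torque': array([ 0.00365131, -0.0171832 , -0.00439062]), 'grip_force': 0.0, 'width': 0.08517535544446586} 0.0187
```

View pics/top0.png

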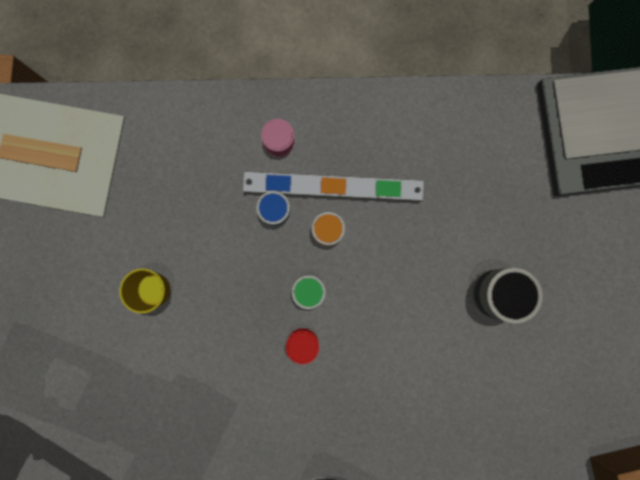

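View pics/scene0.png

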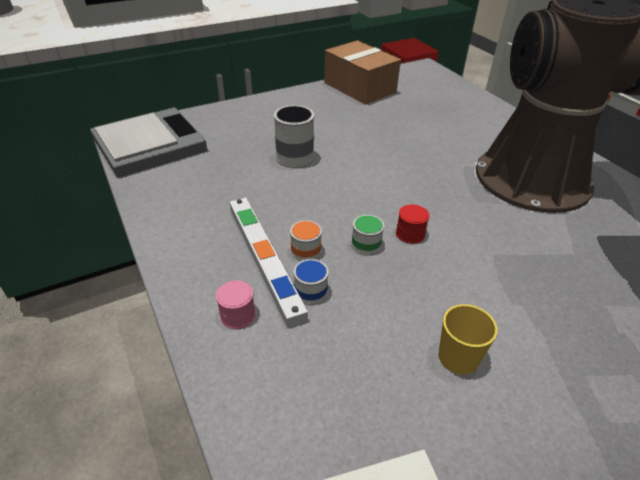

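The top view shows the rail at (333,186) with blue, orange and green labels from left to right. The tins are blue (272,208), orange (328,228) and green (308,292). The decoys are pink (278,136) and red (302,346), with the cup on the left and the can on the right.

```bash
cat > h.py <<'E'
from workcell import bot,eyes
import cv2,numpy as np
M={n:eyes.camera_model(n) for n in("top","scene")}
def ray(n,uv,z):
    m=M[n];R=cv2.Rodrigues(m["rvec"])[0];c=-R.T@m["tvec"]
    d=R.T@np.linalg.inv(m["K"])@np.array([*uv,1.]);return (c+d*(z-c[2])/d[2])[:2]
H=dict(green=(45,80),orange=(8,20),blue=(105,125),red=(0,4),pink=(165,178))
def blobs(n="top",amin=80):
    im=eyes.capture(n);hsv=cv2.cvtColor(im,cv2.COLOR_BGR2HSV);out={}
    for k,(a,b) in H.items():
        m=cv2.inRange(hsv,(a,110,60),(b,255,255))
        N,_,s,c=cv2.connectedComponentsWithStats(m)
        out[k]=[(int(s[i,4]),c[i].round(1),s[i,:4]) for i in range(1,N) if s[i,4]>amin]
    return im,out
def measure():
    im,o=blobs();r={}
    for k in("green","orange","blue"):
        for a,c,b in o[k]:
            if 150<c[0]<460 and 150<c[1]<420:
                if b[2]>1.25*b[3]: r["L"+k]=ray("top",c,.031)
                elif a>400: r["T"+k]=ray("top",c,.058)
    return im,o,r
def report():
    im,o,r=measure()
    # rail axis from labels
    if "Lblue" in r and "Lgreen" in r:
        d=r["Lblue"]-r["Lgreen"];print("spacing",np.linalg.norm(d))
        y=d/np.linalg.norm(d);x=np.array([y[1],-y[0]]);print("railx",x.round(4))
        for k in("green","orange","blue"):
            L=r.get("L"+k); 
            if L is None: continue
            T=r.get("T"+k);print(k,"L",L.round(4),"goal",(L-.052*x).round(4),"tin",None if T is None else (T.round(4),"in label frame",((T-L)@x).round(4),((T-L)@y).round(4)))
    return im,o,r
E
python3 - <<'E'
from h import *
im,o,r=report()
for k in o:print(k,o[k])
for k in("red","pink"):
    for a,c,b in o[k]:print(k,ray("top",c,.058))
for uv in((145,291),(514,296)):print(ray("top",uv,.1))
E
```

```text
spacing 0.2197897445866573
railx [ 0.9976 -0.069 ]
green L [ 0.7071 -0.1431] goal [ 0.6552 -0.1395] tin (array([0.5055, 0.0203]), 'in label frame', np.float64(-0.2124), np.float64(0.1491))
orange L [ 0.7149 -0.0335] goal [ 0.663 -0.03 ] tin (array([ 0.6277, -0.0203]), 'in label frame', np.float64(-0.0879), np.float64(0.0072))
blue L [0.7223 0.0762] goal [0.6704 0.0798] tin (array([0.6705, 0.0857]), 'in label frame', np.float64(-0.0523), np.float64(0.0059))
green [(327, array([388. , 188.1]), array([377, 181,  23,  15], dtype=int32)), (585, array([308.1, 291.9]), array([295, 279,  27,  27], dtype=int32))]
orange [(350, array([ 5.9, 67.9]), array([ 0, 55, 14, 28], dtype=int32)), (1652, array([ 38.9, 152.7]), array([  0, 135,  80,  36], dtype=int32)), (364, array([333. , 185.3]), array([321, 178,  25,  16], dtype=int32)), (607, array([327.8, 228. ]), array([314, 215,  28,  27], dtype=int32)), (183, array([629.6, 475.2]), array([617, 469,  23,  11], dtype=int32))]
blue [(345, array([277.8, 182.7]), array([266, 175,  24,  16], dtype=int32)), (576, array([272.6, 207.1]), array([259, 194,  28,  27], dtype=int32))]
red [(960, array([302., 346.]), array([285, 328,  34,  37], dtype=int32))]
pink []
red [0.40310378 0.03408766]
[0.51488759 0.32064742]
[ 0.49056264 -0.36172964]
```

```bash
python3 - <<'E'
from h import *
im,o=blobs("scene",60)
for k in("green","orange","blue"):
    for a,c,b in o[k]:
        if 200<c[0]<430 and 190<c[1]<310: print(k,a,c,b,"z58",ray("scene",c,.058).round(4),"z31",ray("scene",c,.031).round(4))
E
```

```text
green 190 [246.9 216.7] [238 209  19  16] z58 [ 0.7162 -0.1129] z31 [ 0.7061 -0.1448]
green 340 [368.1 223.9] [356 216  26  17] z58 [0.5047 0.02  ] z31 [ 0.4856 -0.0062]
green 120 [365.  245.6] [353 239  27  11] z58 [0.5451 0.0728] z31 [0.5277 0.0488]
orange 394 [305.4 229.9] [292 221  28  19] z58 [ 0.6273 -0.0211] z31 [ 0.6133 -0.0491]
orange 271 [263.4 249. ] [253 240  22  19] z58 [ 0.7241 -0.0075] z31 [ 0.7143 -0.0349]
orange 189 [305.5 251.4] [291 244  30  13] z58 [0.6552 0.0351] z31 [0.6425 0.0095]
blue 495 [310.5 270.9] [296 261  30  21] z58 [0.6704 0.0856] z31 [0.6583 0.0622]
blue 322 [283.1 286.9] [272 276  24  22] z58 [0.7314 0.0987] z31 [0.722  0.0758]
blue 127 [310.3 295.5] [298 290  26  10] z58 [0.6979 0.1385] z31 [0.687  0.1173]
```

```bash
python3 -m inch '[[0,0,0,0,0,0.9],[0,0,0,0,0,0.9],[0.9,-1,0,0,0,0.6],[1,-1,0,0,0,0],[1,-1,0,0,0,0]]' 0.53 30
```

```text
time: 0.82
position: [0.3579, 0.5002, 0.2312]
ee_rot: [[-0.998, 0.068, -0.0], [0.068, 0.998, -0.0], [0.0, -0.0, -1.0]]
force: [-0.2, 0.5, 0.6]
width: 0.0447
grip_force: 0.0
```

```bash
python3 -m inch '[[0.4,-1,0,0,0,0],[0.4,-1,0,0,0,0],[0.4,-1,0,0,0,0],[0.4,-1,0,0,0,0],[0.4,-1,0,0,0,0]]'
python3 -m inch '[[0.4,-1,0,0,0,0],[0.4,-1,0,0,0,0],[0.4,-1,0,0,0,0],[0.4,-1,0,0,0,0],[0.4,-1,0,0,0,0]]'
python3 -m inch '[[0.4,-1,-0.5,0,0,0],[0.4,-1,-0.5,0,0,0],[0.4,-1,-0.5,0,0,0],[0.4,-1,-0.5,0,0,0],[0.4,-1,-0.5,0,0,0]]'
python3 -m inch '[[0.4,-1,-0.5,0,0,0],[0.4,-1,-0.5,0,0,0],[0.27,-0.2,0,0,0,0],[0,0,0,0,0,0],[0,0,0,0,0,0]]'
```

```text
time: 1.45
position: [0.4175, 0.3501, 0.2313]
ee_rot: [[-0.998, 0.069, -0.0], [0.069, 0.998, -0.0], [-0.0, -0.0, -1.0]]
force: [-0.1, -0.0, -1.1]
width: 0.0451
grip_force: 0.0
time: 2.08
position: [0.4775, 0.2001, 0.2313]
ee_rot: [[-0.998, 0.069, -0.0], [0.069, 0.998, -0.0], [0.0, -0.0, -1.0]]
force: [-0.1, 0.8, 0.4]
width: 0.045
grip_force: 0.0
time: 2.7
position: [0.5375, 0.0501, 0.1558]
ee_rot: [[-0.998, 0.069, 0.0], [0.069, 0.998, 0.0], [-0.0, 0.0, -1.0]]
force: [0.8, 0.1, -0.9]
width: 0.0455
grip_force: 0.0
time: 3.32
position: [0.5691, -0.014, 0.1267]
ee_rot: [[-0.998, 0.068, 0.0], [0.068, 0.998, 0.0], [-0.0, 0.0, -1.0]]
force: [0.5, -0.1, -0.3]
width: 0.0452
grip_force: 0.0
```

```bash
python3 -m inch '[[0,-0.1,-1,0,0,0],[0,0,-1,0,0,0],[0,0,-1,0,0,0],[0,0,-0.8,0,0,0],[0,0,0,0,0,0]]'
python3 - <<'E'
from h import *
im,o,r=report(); cv2.imwrite("pics/a.png",cv2.resize(im[130:370,200:460],None,fx=2,fy=2))
cv2.imwrite("pics/b.png",cv2.resize(eyes.capture("scene")[150:350,200:460],None,fx=3,fy=3))
E
```

```text
time: 3.95
position: [0.568, -0.0169, 0.0114]
ee_rot: [[-0.998, 0.068, -0.003], [0.068, 0.998, 0.0], [0.003, 0.0, -1.0]]
force: [-0.0, -0.1, 0.9]
width: 0.0453
grip_force: 0.0
spacing 0.22420608902021255
railx [ 0.2489 -0.9685]
green L [0.5051 0.0204] goal [0.4922 0.0708] tin None
orange L [ 0.7149 -0.0335] goal [0.702  0.0168] tin None
blue L [0.7223 0.0762] goal [0.7093 0.1266] tin (array([0.6703, 0.0854]), 'in label frame', np.float64(-0.0218), np.float64(-0.0481))
```

View pics/b.png

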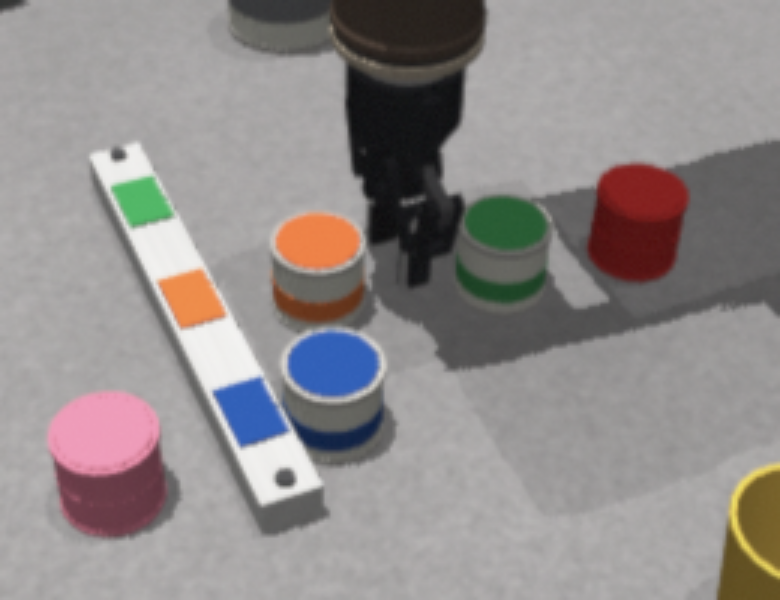

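```bash
python3 -m inch '[[0.2,-0.01,0,0,0,0],[0.2,-0.01,0,0,0,0],[0.2,-0.01,0,0,0,0],[0.15,-0.01,0,0,0,0],[0.1,0,0,0,0,0]]'
python3 -m inch '[[0.15,-0.05,0,0,0,0],[0.15,-0.05,0,0,0,0],[0.15,-0.05,0,0,0,0],[0.15,-0.05,0,0,0,0],[0.1,-0.03,0,0,0,0]]'
python3 - <<'E'
from h import *
im,o,r=measure();print(r)
im,o=blobs("scene",60)
for a,c,b in o["orange"]:
  if 200<c[0]<430 and 190<c[1]<310: print(a,c,"z58",ray("scene",c,.058).round(4))
E
```

```text
time: 4.68
position: [0.5949, -0.0191, 0.0122]
ee_rot: [[-0.998, 0.069, -0.0], [0.069, 0.998, 0.0], [0.0, -0.0, -1.0]]
force: [-2.3, 1.0, 0.8]
width: 0.0455
grip_force: 1.1
time: 5.3
position: [0.6162, -0.0261, 0.0122]
ee_rot: [[-0.998, 0.069, 0.0], [0.069, 0.998, -0.0], [-0.0, -0.0, -1.0]]
force: [-1.1, 0.6, -0.9]
width: 0.0452
grip_force: 0.8
{'Lorange': array([ 0.72472965, -0.03437366]), 'Lblue': array([0.72227241, 0.07579835]), 'Tblue': array([0.67050056, 0.08515436])}
398 [294.5 229.9] z58 [ 0.6467 -0.031 ]
268 [263.5 249. ] z58 [ 0.7239 -0.0074]
179 [294.8 251.7] z58 [0.6738 0.0266]
```

```bash
python3 -m inch '[[0.12,0,0,0,0,0],[0.12,0,0,0,0,0],[0.12,0,0,0,0,0],[0.08,0,0,0,0,0],[0.05,0,0,0,0,0]]'
python3 -m inch '[[0.03,0,0,0,0,0],[0.03,0,0,0,0,0],[0.02,0,0,0,0,0],[0,0,0,0,0,0],[0,0,0,0,0,0]]'
python3 - <<'E'
from h import *
im,o=blobs("scene",60)
for a,c,b in o["orange"]:
  if 200<c[0]<430 and 190<c[1]<310: print(a,c,"z58",ray("scene",c,.058).round(4))
E
```

```text
time: 6.02
position: [0.6306, -0.0259, 0.0123]
ee_rot: [[-0.998, 0.069, -0.0], [0.069, 0.998, -0.0], [0.0, -0.0, -1.0]]
force: [-1.5, 0.3, 0.6]
width: 0.0449
grip_force: 0.7
time: 6.65
position: [0.6323, -0.0259, 0.0122]
ee_rot: [[-0.998, 0.069, -0.001], [0.069, 0.998, 0.0], [0.001, 0.0, -1.0]]
force: [-4.5, -0.2, 1.2]
width: 0.0454
grip_force: 2.3
401 [287.4 232.4] z58 [ 0.6626 -0.0305]
271 [263.4 249. ] z58 [ 0.7241 -0.0075]
159 [289.8 254.5] z58 [0.6856 0.0292]
```

```bash
python3 -m inch '[[0.03,0,0,0,0,0],[0.02,0,0,0,0,0],[0,0,0,0,0,0],[0,0,0,0,0,0],[0,0,0,0,0,0]]'
python3 -m inch '[[-0.3,0.02,0,0,0,0],[-0.5,0.04,0,0,0,0],[-0.5,0.04,0,0,0,0],[-0.5,0.04,0,0,0,0],[0,0,0,0,0,0]]'
python3 -m inch '[[0,0,0.8,0,0,0],[0,0,1,0,0,0],[0,0,1,0,0,0],[0,0,1,0,0,0],[0,0,0,0,0,0]]'
python3 - <<'E'
from h import *
im,o=blobs("scene",60)
for a,c,b in o["orange"]:
  if 200<c[0]<430 and 190<c[1]<310: print(a,c,"z58",ray("scene",c,.058).round(4))
E
```

```text
time: 7.32
position: [0.6325, -0.0259, 0.012]
ee_rot: [[-0.998, 0.069, -0.003], [0.069, 0.998, 0.0], [0.003, -0.0, -1.0]]
force: [-11.5, -0.7, 6.1]
width: 0.0454
grip_force: 5.5
time: 7.95
position: [0.579, -0.0216, 0.0124]
ee_rot: [[-0.998, 0.069, -0.001], [0.069, 0.998, 0.0], [0.001, 0.0, -1.0]]
force: [0.5, 0.4, -0.4]
width: 0.0453
grip_force: 0.0
time: 8.57
position: [0.5825, -0.0219, 0.1287]
ee_rot: [[-0.998, 0.069, 0.005], [0.069, 0.998, -0.0], [-0.005, -0.0, -1.0]]
force: [0.4, 1.2, -0.8]
width: 0.0453
grip_force: 0.0
404 [287.5 232.3] z58 [ 0.6623 -0.0307]
268 [263.5 249. ] z58 [ 0.7239 -0.0074]
161 [289.9 254.4] z58 [0.6853 0.0291]
```

```bash
python3 -m inch '[[-0.2,0.3,0,0,0,-0.95],[-0.2,0.3,0,0,0,-0.95],[-0.2,0.3,0,0,0,-0.95],[-0.2,0.3,0,0,0,-0.95],[-0.2,0.3,0,0,0,-0.95]]'
python3 -m inch '[[-0.2,0.3,0,0,0,-0.95],[-0.2,0.3,0,0,0,-0.95],[-0.2,0.3,0,0,0,-0.95],[-0.2,0.3,0,0,0,-0.95],[-0.2,0.3,0,0,0,-0.95]]'
python3 -m inch '[[-0.2,0.3,0,0,0,-0.95],[-0.2,0.15,0,0,0,0],[0,0,0,0,0,0],[0,0,0,0,0,0],[0,0,0,0,0,0]]'
```

```text
time: 9.25
position: [0.5499, 0.0235, 0.1252]
ee_rot: [[-0.707, 0.708, -0.001], [0.708, 0.707, 0.0], [0.001, -0.001, -1.0]]
force: [-0.1, 0.1, -0.3]
width: 0.0455
grip_force: 0.0
time: 9.88
position: [0.5199, 0.0685, 0.1253]
ee_rot: [[-0.072, 0.997, -0.001], [0.997, 0.072, -0.0], [-0.0, -0.001, -1.0]]
force: [-0.4, 0.5, -0.6]
width: 0.0451
grip_force: 0.0
time: 10.5
position: [0.5087, 0.0815, 0.1263]
ee_rot: [[0.065, 0.998, 0.0], [0.998, -0.065, 0.0], [0.0, 0.0, -1.0]]
force: [-0.8, 0.7, -0.5]
width: 0.0452
grip_force: 0.0
```

```bash
python3 -m inch '[[0,0,-1,0,0,0],[0,0,-1,0,0,0],[0,0,-1,0,0,0],[0,0,-0.8,0,0,0],[0,0,0,0,0,0]]'
python3 -m inch '[[-0.01,-0.2,0,0,0,0],[-0.01,-0.2,0,0,0,0],[-0.01,-0.2,0,0,0,0],[-0.01,-0.15,0,0,0,0],[-0.01,-0.1,0,0,0,0]]'
python3 -m inch '[[0,-0.2,0,0,0,0],[0,-0.2,0,0,0,0],[0.02,-0.2,0,0,0,0],[0.02,-0.2,0,0,0,0],[0.02,-0.2,0,0,0,0]]'
python3 - <<'E'
from h import *
im=eyes.capture("scene");cv2.imwrite("pics/c.png",cv2.resize(im[150:350,200:460],None,fx=3,fy=3))
im,o=blobs("scene",60)
for a,c,b in o["green"]:
  if 200<c[0]<430 and 170<c[1]<310: print(a,c,b,"z58",ray("scene",c,.058).round(4))
im,o,r=measure();print(r,o["green"])
E
```

```text
time: 11.12
position: [0.5075, 0.0815, 0.011]
ee_rot: [[0.065, 0.998, -0.003], [0.998, -0.065, -0.0], [-0.0, -0.003, -1.0]]
force: [0.8, -0.9, 0.2]
width: 0.045
grip_force: 0.0
time: 11.75
position: [0.5072, 0.0559, 0.0125]
ee_rot: [[0.066, 0.998, 0.001], [0.998, -0.066, 0.0], [0.0, 0.001, -1.0]]
force: [1.5, 1.7, 2.1]
width: 0.045
grip_force: 0.8
time: 12.38
position: [0.5088, 0.0258, 0.0123]
ee_rot: [[0.065, 0.998, -0.0], [0.998, -0.065, -0.0], [-0.0, -0.0, -1.0]]
force: [0.1, 1.3, 1.0]
width: 0.0455
grip_force: 1.0
187 [246.9 216.7] [238 209  19  16] z58 [ 0.7162 -0.1129]
{'Lgreen': array([ 0.70710444, -0.14306929]), 'Lorange': array([ 0.71489605, -0.03354174]), 'Torange': array([ 0.6627059 , -0.03005119]), 'Lblue': array([0.72228023, 0.07619591]), 'Tblue': array([0.67051231, 0.0857351 ])} [(326, array([388. , 188.1]), array([377, 181,  23,  15], dtype=int32))]
```

View pics/c.png

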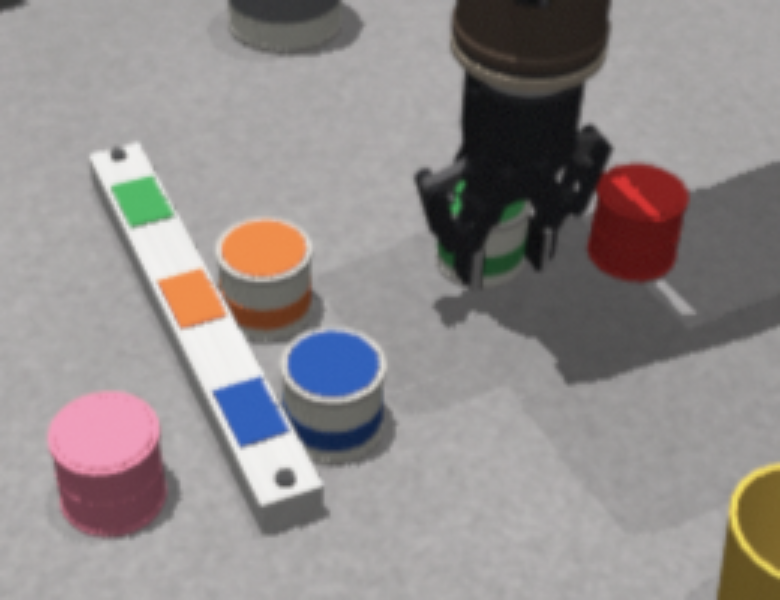

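```bash
python3 -m inch '[[0.05,-0.25,0,0,0,0],[0.07,-0.28,0,0,0,0],[0.07,-0.28,0,0,0,0],[0.07,-0.28,0,0,0,0],[0.07,-0.28,0,0,0,0]]'
python3 -m inch '[[0.07,-0.28,0,0,0,0],[0.07,-0.28,0,0,0,0],[0.07,-0.28,0,0,0,0],[0.07,-0.28,0,0,0,0],[0.07,-0.28,0,0,0,0]]'
python3 -m inch '[[0.07,-0.28,0,0,0,0],[0.07,-0.28,0,0,0,0],[0.07,-0.28,0,0,0,0],[0.05,-0.2,0,0,0,0],[0.02,-0.1,0,0,0,0]]'
python3 -m inch '[[0.02,0.3,0,0,0,0],[0.03,0.5,0,0,0,0],[0.03,0.6,0,0,0,0],[0,0,0.6,0,0,0],[0,0,1,0,0,0]]'
python3 -m inch '[[0,0.5,1,0,0,0],[0,0.5,1,0,0,0],[0,0.5,0.3,0,0,0],[0,0.5,0,0,0,0],[0,0,0,0,0,0]]'
python3 - <<'E'
from h import *
im,o,r=report();print(o["green"])
im,o=blobs("scene",60)
for a,c,b in o["green"]:
  if 200<c[0]<430 and 170<c[1]<310: print(a,c,b,"z58",ray("scene",c,.058).round(4))
E
```

```text
time: 13.15
position: [0.5187, -0.0155, 0.0123]
ee_rot: [[0.066, 0.998, -0.0], [0.998, -0.066, 0.0], [-0.0, -0.0, -1.0]]
force: [0.0, 1.1, -0.8]
width: 0.0454
grip_force: 0.5
time: 13.78
position: [0.5292, -0.0574, 0.0123]
ee_rot: [[0.065, 0.998, -0.0], [0.998, -0.065, 0.0], [0.0, -0.0, -1.0]]
force: [-0.5, 1.5, -0.9]
width: 0.0454
grip_force: 0.5
time: 14.4
position: [0.5377, -0.0914, 0.0123]
ee_rot: [[0.066, 0.998, 0.0], [0.998, -0.066, 0.0], [0.0, 0.0, -1.0]]
force: [0.2, 1.1, -1.0]
width: 0.0452
grip_force: 0.5
time: 15.02
position: [0.5394, -0.0482, 0.061]
ee_rot: [[0.064, 0.998, -0.001], [0.998, -0.064, 0.0], [0.0, -0.001, -1.0]]
force: [0.7, -0.4, 0.4]
width: 0.0454
grip_force: 0.0
time: 15.65
position: [0.5393, 0.012, 0.1286]
ee_rot: [[0.064, 0.998, -0.001], [0.998, -0.064, 0.0], [-0.0, -0.001, -1.0]]
force: [0.0, -0.3, 0.0]
width: 0.0454
grip_force: 0.0
spacing 0.2197897445866573
railx [ 0.9976 -0.069 ]
green L [ 0.7071 -0.1431] goal [ 0.6552 -0.1395] tin None
orange L [ 0.7149 -0.0335] goal [ 0.663 -0.03 ] tin (array([ 0.6625, -0.03  ]), 'in label frame', np.float64(-0.0525), np.float64(-0.0001))
blue L [0.7223 0.0762] goal [0.6704 0.0798] tin (array([0.6705, 0.0857]), 'in label frame', np.float64(-0.0523), np.float64(0.0059))
[(326, array([388. , 188.1]), array([377, 181,  23,  15], dtype=int32)), (310, array([389.5, 275.4]), array([383, 263,  15,  27], dtype=int32))]
265 [322.3 189.3] [311 183  24  14] z58 [ 0.5319 -0.1274]
117 [321.8 209.4] [310 205  25   9] z58 [ 0.5667 -0.0646]
188 [246.9 216.7] [238 209  19  16] z58 [ 0.7162 -0.1129]
```

```bash
python3 -m inch '[[-0.3,-0.2,0,0,0,0.95],[-0.3,-0.4,0,0,0,0.95],[-0.3,-0.4,0,0,0,0.95],[-0.3,-0.4,0,0,0,0.95],[-0.3,-0.4,0,0,0,0.95]]'
python3 -m inch '[[-0.3,-0.4,0,0,0,0.95],[-0.3,-0.5,0,0,0,0.95],[-0.13,-0.5,0,0,0,0.95],[0,-0.5,0,0,0,0.95],[0,-0.5,0,0,0,0.95]]'
python3 -m inch '[[0,-0.3,0,0,0,0.95],[0,0,0,0,0,0],[0,0,0,0,0,0],[0,0,0,0,0,0],[0,0,0,0,0,0]]'
python3 - <<'E'
from h import *
im,o,r=report();print(o["green"])
im,o=blobs("scene",60)
for a,c,b in o["green"]:
  if 200<c[0]<430 and 170<c[1]<310: print(a,c,b,"z58",ray("scene",c,.058).round(4))
E
```

```text
time: 16.38
position: [0.4942, -0.0439, 0.1286]
ee_rot: [[-0.606, 0.795, -0.001], [0.795, 0.606, 0.0], [0.001, -0.001, -1.0]]
force: [-0.2, 0.6, 0.7]
width: 0.0451
grip_force: 0.0
time: 17.0
position: [0.4725, -0.1159, 0.1286]
ee_rot: [[-0.979, 0.206, -0.001], [0.206, 0.979, 0.0], [0.001, 0.0, -1.0]]
force: [-0.7, -0.1, 0.7]
width: 0.0451
grip_force: 0.0
time: 17.62
position: [0.473, -0.1238, 0.1293]
ee_rot: [[-0.998, 0.069, -0.0], [0.069, 0.998, 0.0], [0.0, 0.0, -1.0]]
force: [-0.4, -0.4, 0.5]
width: 0.0452
grip_force: 0.0
spacing 0.2197897445866573
railx [ 0.9976 -0.069 ]
green L [ 0.7071 -0.1431] goal [ 0.6552 -0.1395] tin None
orange L [ 0.7149 -0.0335] goal [ 0.663 -0.03 ] tin (array([ 0.6627, -0.0301]), 'in label frame', np.float64(-0.0523), np.float64(-0.0001))
blue L [0.7223 0.0762] goal [0.6704 0.0798] tin (array([0.6705, 0.0857]), 'in label frame', np.float64(-0.0523), np.float64(0.0059))
[(325, array([388. , 188.1]), array([377, 181,  23,  15], dtype=int32)), (241, array([378.9, 271.8]), array([371, 263,  23,  23], dtype=int32))]
262 [322.2 189.3] [311 183  24  14] z58 [ 0.5321 -0.1275]
118 [321.9 209.4] [310 205  25   9] z58 [ 0.5665 -0.0645]
188 [246.9 216.7] [238 209  19  16] z58 [ 0.7162 -0.1129]
```

```bash
python3 -m inch '[[0,0,-1,0,0,0],[0,0,-1,0,0,0],[0,0,-1,0,0,0],[0,0,-0.9,0,0,0],[0,0,0,0,0,0]]'
python3 -m inch '[[0.2,-0.02,0,0,0,0],[0.2,-0.02,0,0,0,0],[0.2,-0.02,0,0,0,0],[0.2,-0.02,0,0,0,0],[0.15,-0.01,0,0,0,0]]'
python3 -m inch '[[0.25,-0.02,0,0,0,0],[0.25,-0.02,0,0,0,0],[0.25,-0.02,0,0,0,0],[0.25,-0.02,0,0,0,0],[0.25,-0.02,0,0,0,0]]'
python3 -m inch '[[0.25,-0.02,0,0,0,0],[0.25,-0.02,0,0,0,0],[0.25,-0.02,0,0,0,0],[0.25,-0.02,0,0,0,0],[0.25,-0.02,0,0,0,0]]'
python3 - <<'E'
from h import *
im,o=blobs("scene",60)
for a,c,b in o["green"]:
  if 200<c[0]<430 and 170<c[1]<310: print(a,c,b,"z58",ray("scene",c,.058).round(4))
E
```

```text
time: 18.35
position: [0.4719, -0.1236, 0.011]
ee_rot: [[-0.998, 0.069, -0.003], [0.069, 0.998, 0.001], [0.003, 0.001, -1.0]]
force: [0.7, 0.7, 0.5]
width: 0.0449
grip_force: 0.0
time: 18.98
position: [0.5018, -0.1267, 0.0125]
ee_rot: [[-0.998, 0.069, -0.0], [0.069, 0.998, 0.0], [0.0, 0.0, -1.0]]
force: [-1.0, 1.2, 1.0]
width: 0.0455
grip_force: 0.8
time: 19.6
position: [0.5395, -0.1298, 0.0123]
ee_rot: [[-0.998, 0.069, -0.0], [0.069, 0.998, 0.0], [0.0, 0.0, -1.0]]
force: [-0.5, -0.4, -0.8]
width: 0.0454
grip_force: 0.6
time: 20.23
position: [0.577, -0.1328, 0.0123]
ee_rot: [[-0.998, 0.069, -0.0], [0.069, 0.998, -0.0], [0.0, -0.0, -1.0]]
force: [-1.0, 0.0, 0.3]
width: 0.0453
grip_force: 0.5
281 [290.  195.8] [278 189  25  15] z58 [ 0.6062 -0.1379]
187 [246.9 216.7] [238 209  19  16] z58 [ 0.7162 -0.1129]
115 [290.2 216.5] [278 212  25   9] z58 [ 0.6363 -0.0732]
```

```bash
python3 -m inch '[[0.25,-0.01,0,0,0,0],[0.25,-0.01,0,0,0,0],[0.25,-0.01,0,0,0,0],[0.25,-0.01,0,0,0,0],[0.2,-0.01,0,0,0,0]]'
python3 -m inch '[[0.12,-0.01,0,0,0,0],[0.1,-0.01,0,0,0,0],[0.07,0,0,0,0,0],[0.04,0,0,0,0,0],[0,0,0,0,0,0]]'
python3 -m inch '[[0.03,0,0,0,0,0],[0.02,0,0,0,0,0],[0.02,0,0,0,0,0],[0,0,0,0,0,0],[0,0,0,0,0,0]]'
python3 - <<'E'
from h import *
im,o=blobs("scene",60)
for a,c,b in o["green"]:
  if 200<c[0]<430 and 170<c[1]<310: print(a,c,b,"z58",ray("scene",c,.058).round(4))
E
```

```text
time: 20.9
position: [0.6131, -0.1343, 0.0123]
ee_rot: [[-0.998, 0.069, 0.0], [0.069, 0.998, -0.0], [-0.0, -0.0, -1.0]]
force: [-1.4, 0.2, 1.6]
width: 0.0451
grip_force: 1.1
time: 21.52
position: [0.6225, -0.1349, 0.0123]
ee_rot: [[-0.998, 0.069, 0.0], [0.069, 0.998, -0.0], [-0.0, -0.0, -1.0]]
force: [-0.2, -0.5, -0.5]
width: 0.0451
grip_force: 0.5
time: 22.15
position: [0.6245, -0.1348, 0.0123]
ee_rot: [[-0.998, 0.069, 0.0], [0.069, 0.998, -0.0], [-0.0, -0.0, -1.0]]
force: [-2.0, -0.6, 1.5]
width: 0.0453
grip_force: 0.8
289 [269.3 201.4] [257 194  26  15] z58 [ 0.6543 -0.1397]
188 [246.9 216.7] [238 209  19  16] z58 [ 0.7162 -0.1129]
101 [270.7 222.3] [259 217  24  10] z58 [ 0.6797 -0.0743]
```

Continuing gently until the rail's resistance shows in the force, then backing off.

```bash
python3 -m inch '[[0.03,0,0,0,0,0],[0.03,0,0,0,0,0],[0.02,0,0,0,0,0],[0,0,0,0,0,0],[0,0,0,0,0,0]]'
python3 -m inch '[[-0.3,0.02,0,0,0,0],[-0.5,0.04,0,0,0,0],[-0.5,0.04,0,0,0,0],[-0.5,0.04,0,0,0,0],[-0.5,0.04,0,0,0,0]]'
python3 -m inch '[[0,0,0.8,0,0,0],[0,0,1,0,0,0],[0,0,1,0,0,0],[-0.8,0,1,0,0,0],[-0.8,0,1,0,0,0]]'
python3 -m inch '[[-0.8,0,0.5,0,0,0],[-0.8,0,0,0,0,0],[0,0,0,0,0,0],[0,0,0,0,0,0],[0,0,0,0,0,0]]'
python3 - <<'E'
from h import *
im,o,r=report();cv2.imwrite("pics/d.png",im)
im,o=blobs("scene",60)
for a,c,b in o["green"]:
  if 200<c[0]<430 and 170<c[1]<310: print(a,c,b,"z58",ray("scene",c,.058).round(4))
E
```

```text
time: 22.82
position: [0.6249, -0.1347, 0.012]
ee_rot: [[-0.998, 0.069, -0.004], [0.069, 0.998, 0.001], [0.004, 0.0, -1.0]]
force: [-11.6, -1.4, 6.3]
width: 0.0455
grip_force: 6.2
time: 23.45
position: [0.5568, -0.1293, 0.0124]
ee_rot: [[-0.998, 0.069, -0.0], [0.069, 0.998, -0.0], [0.0, -0.0, -1.0]]
force: [0.0, -0.2, 0.2]
width: 0.0447
grip_force: 0.0
time: 24.08
position: [0.5087, -0.1293, 0.157]
ee_rot: [[-0.998, 0.069, -0.0], [0.069, 0.998, 0.0], [0.0, 0.0, -1.0]]
force: [-1.1, 0.5, 0.1]
width: 0.0452
grip_force: 0.0
time: 24.7
position: [0.4625, -0.1295, 0.1712]
ee_rot: [[-0.998, 0.069, 0.0], [0.069, 0.998, -0.0], [-0.0, -0.0, -1.0]]
force: [-0.0, 0.8, 0.3]
width: 0.045
grip_force: 0.0
spacing 0.2197897445866573
railx [ 0.9976 -0.069 ]
green L [ 0.7071 -0.1431] goal [ 0.6552 -0.1395] tin (array([ 0.6554, -0.1389]), 'in label frame', np.float64(-0.0518), np.float64(0.0006))
orange L [ 0.7149 -0.0335] goal [ 0.663 -0.03 ] tin (array([ 0.6627, -0.0301]), 'in label frame', np.float64(-0.0523), np.float64(-0.0001))
blue L [0.7223 0.0762] goal [0.6704 0.0798] tin (array([0.6705, 0.0857]), 'in label frame', np.float64(-0.0523), np.float64(0.0059))
290 [269.2 201.4] [257 194  25  15] z58 [ 0.6545 -0.1398]
189 [247.  216.7] [238 209  19  16] z58 [ 0.716  -0.1128]
101 [271.1 222.2] [260 216  24  11] z58 [ 0.6788 -0.0742]
```

View pics/d.png

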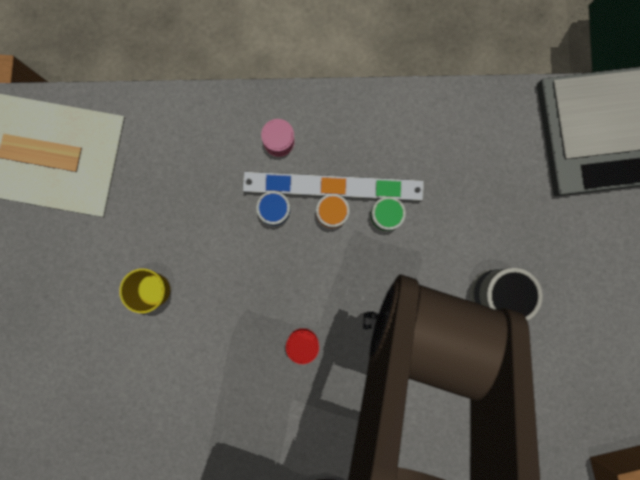

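The picture shows orange (333,210) and green (388,213) parked at their labels. Blue, the cup, the can and both decoys are where they were, and the arm is clear of everything.

```bash
python3 -c "
from workcell import bot
print(bot.finish_job())"
```

```text
the job is handed in; nothing more can be done
None
```

The orange tin, then the green tin, was slid upright to the rail; each measures within about 1 mm of its label's centre. The blue tin, can and cup were left where they stood, and the job was handed in at about 25 s of the 67 s allowed.

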